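# Unload the sample carrier from the microscope's loading stage

## Task

Slide the bolt in front of the sample carrier fully open and leave it open. Draw the carrier along the stage, straight out from under the overhanging lip and without forcing it up against the lip, and only then lift it well clear. Set it down gently in the grey transfer tray so that it lies flat on the tray's floor, let go, and leave the bottle, the black box and the beaker where they stand.

Things in the scene. Friction and masses are not known exactly. Their poses are not given: they have to be found in the camera images.
- stage: Fixed loading stage: a dark steel plate on a white block. Origin on the table under it, x axis to its rear (the lip's end), y axis to its left, z up. Top face 50 mm above the origin, spanning x -130 to 110 and y -75 to 145 mm. The carrier slides on this face and comes out along the stage's -x axis. At the rear it is bounded by a stop at x = 98 mm and, from x = 45 to 108 mm, by two pillars whose inner faces are at y = -53 and +53 mm.
- lip: Fixed grey-painted overhanging lip (hold-down bridge) over the rear of the stage; same origin and axes as the stage. 63 mm (x 45 to 108) by 128 mm (y -64 to 64), underside 58.5 mm and top 64.5 mm above the table. It leaves an 8.5 mm gap over the stage's top.
- lip_edge (a point): Middle of the lip's front edge (stage x = 45 mm, y = 0), 61.5 mm above the table; axes as the stage.
- bolt (a joint): Travel of the steel bolt in m along the stage's +y (left): 0 to 0.006 at the start (closed: its bar crosses in front of the carrier's front left corner and blocks it), 0.045 fully open, against the end stop. It must be open by at least 0.033 for the carrier to pass; stays where left; about 3 N of friction. The bar is 12 mm (x) by 80 mm (y) by 10 mm high and lies on the stage's top.
- bolt_knob (a point): Centre of the bolt's upright square steel knob, 14 x 14 mm, 32 mm tall; this point is 76 mm above the table, at stage x = -74 mm, y = 82 mm when the bolt reads 0, and moves with the bolt. The knob's top is 16 mm above it; the bar's top, and so the lowest level for fingertips, is 16 mm below it. Axes as the stage.
- carrier: Loose sample carrier, 0.2 to 0.4 kg: aluminium plate 160 mm (x) by 100 mm (y) by 6 mm with rows of brass-coloured chips and one upright black grip bar. Origin at the centre of its underside; x axis to its rear, aligned with the stage's at the start. At the start it lies on the stage with its origin at about stage x = 15 mm, y = 0, so its rear 50 mm are under the lip with 2.5 mm clearance above.
- carrier_grip (a point): Middle of the carrier's black grip bar: bar 14 mm thick along the carrier's x, 60 mm long along its y, standing 36 mm above the plate's upper face. This point is 26 mm above the plate's underside, 20 mm above its upper face, at carrier x = -35 mm, y = 0; bar top 16 mm above it. Axes as the carrier.
- carrier_rear (a point): Middle of the carrier's rear edge (carrier x = 80 mm, y = 0), 3 mm above its underside. When it is farther toward the stage's -x than lip_edge, the carrier is clear of the lip.
- tray: Fixed open grey plastic transfer tray with a black rubber floor, 200 mm (x) by 140 mm (y) by 25 mm high, walls and floor 5 mm thick: inside 190 x 130 mm. Origin on the table under its centre, x along its length; the carrier fits only lengthwise (either way round).
- wash_bottle: Loose white bottle, 66 mm across, 150 mm tall; origin at the centre of its foot. Leave alone.
- slide_box: Loose closed black box, 100 x 80 x 35 mm; origin at the centre of its underside. Leave alone.
- beaker: Loose clear beaker, 70 mm across, 90 mm tall; origin at the centre of its foot. Leave alone.
Mind the look-alikes: they are no part of the job. There is more than one size of the carrier; the one meant has the size given above. Of the things shaped like the tray, the grey one is meant.

How it is judged:
By the outcome, as a careful person would: the job done as asked, in the order asked, and still so for the second after the job is handed in, with the robot touching nothing.
It also fails if it takes over 58 s, if anything falls off the work surface, if the arm or the gripper's body presses on something with over 40 N, if the wrist force passes 120 N, or if a joint passes its speed limit or range.

## Robot

A 7-joint arm with a two-finger parallel gripper is mounted at the origin on the work surface. World frame = base frame: x ahead of the robot, y to its left, z up, the work surface at z = 0. Lengths are in m, angles in rad, forces in N, time in s.
With the tool pointing down it reaches from about 0.425 to 0.925 m from the base axis. Payload 6.8 kg.
Tool frame: the origin (TCP) lies at the very end of the fingers, on their centre line; the grasp point (between the pads) lies 19 mm behind it; z points along the fingers, y is the line along which they close (so a half turn about z gives the same grasp; the last joint's range is limited). The gripper opens to 85 mm and grips with 20 to 120 N. Pads are 22 mm wide; open, the fingers measure 114 mm over their backs; the gripper's body (76 mm by 85 mm) begins 54 mm behind the grasp point. The pads swing forward as they close: fully open they stand 13 mm farther back than shut.
Start: joints at [-1.396, 0.477, 0.022, 1.555, -0.011, 1.109, -0.083], TCP at [0.188, 0.648, 0.231] pointing down, gripper open.
Joint ranges: [-2.96, 2.96], [-0.34, 2.1], [-1.41, 1.46], [0.24, 2.44], [-1.37, 4.51], [0.17, 1.92], [-2.96, 2.96]. Speed limits (rad/s): [2.39, 2.39, 3.14, 3.14, 3.14, 3.14, 3.14].

## Interface

Orientations are given as a rotation vector (axis times angle).
In Python, from bench import r gives the robot as it stands.
- The arm moves only by the tool play_rows, never from a script. Its argument "targets" is text: rows parted by semicolons, each of 5 numbers parted by spaces: the closure, from -1 (fully open) to 1 (shut), then the shift along the tool's x, y, z in m, then the turn about the tool's z in rad. In form: gripper dx dy dz spin; .... A call has 1 to 8 rows; each row is the pose to reach, as a shift and turn from the pose commanded when the call began, along the tool's axes at that moment; what a row does not reach only later rows make up. A row lasts 1/12 s, in which the tool goes at most 41.7 mm and 7.16 degrees, less where a joint would pass 70% of its speed; a pose out of reach is approached as far as the arm can. A call with a gripper value outside its range is refused whole. The fingers move at their own pace and stop on an object; "squeeze" is the grip in N (left out, the last holds). Time passes only in rows, so rows that repeat a pose let the fingers close. It gives the time, the measured TCP pose, the force, the opening and the grip force at its end, in the units of the state.
- r.get_obs(): the state, without advancing time (a new reading comes with each control period).
- r.grab_frame(name): name is "side" or "top" or "wrist"; returns the picture (400x640x3 uint8, red, green, blue); there is no depth.
- r.camera_info(name): a dict with "fov_y" (degrees; the focal length in pixels is half the picture's height over the tangent of half this angle, whatever the lens; pixels are square), "cx", "cy" (the principal point, pixels), "k1" (the pictures are not rectified: a ray, as slopes to the right and down, at radius r is drawn at 1 + k1 r^2 times it, then the intrinsics apply), "position" and "rotation" of the camera in the world. Camera axes: x right, y down, z forward; pixel columns grow to the right and rows downward; lengths in m; the calibration is good to about 2 mm. A picture is of the moment at which its call begins: read the wrist's pose just before it. camera_info takes no time and is no camera call; for the wrist camera it gives the pose at the moment of the call.
- r.hand_in(): hands the job in; it is judged then, once.
The state is a dict: "clock": time; "joints": joint angles; "qvel": joint speeds; "tau": joint torques, N m; "tcp_pos": TCP position; "orientation": TCP orientation; "contact_force": force on the tool from outside, world axes, zero at the start; "moment": the same for the moment, N m; "grip_width": finger opening in m; "gripper_force": force on a finger pad.
Only numpy, scipy, OpenCV 4.12 (cv2) and the standard library are available. Lean on these libraries where they do the work, as an engineer would, in place of code of your own. Each camera call takes 0.05 s, during which the arm holds its last target. There are 200 camera calls.

## Working session

There is one attempt and no reset: what is moved stays moved. The work goes in short steps, Python scripts to look and compute and a tool call to move; the robot and the scene stay as the last step left them, time stands still between calls to the robot, and variables do not carry over. Pictures are saved under pics/ and viewed, at most 10 in all, crops included, and the job is handed in when it is done.

Besides the shell and the picture viewer there is one more tool, called after "Call:" as name(argument=value, ...) on one line, values as JSON. play_rows: Moves the arm, as the interface text tells. Its arguments: {"type":"object","properties":{"targets":{"type":"string"},"squeeze":{"type":"number"}},"required":["targets"]}

```bash
mkdir -p pics; cat > h.py <<'E'
import numpy as np, cv2
from bench import r
from scipy.spatial.transform import Rotation as R
def K(i):
    f=200/np.tan(np.radians(i["fov_y"])/2); return f
def proj(i,P):
    P=np.atleast_2d(P); M=np.array(i["rotation"]); c=(P-np.array(i["position"]))@M
    s=c[:,:2]/c[:,2:]; s=s*(1+i["k1"]*(s**2).sum(1,keepdims=True))
    return s*K(i)+[i["cx"],i["cy"]]
def ray(i,uv):
    d=(np.array(uv,float)-[i["cx"],i["cy"]])/K(i); s=d.copy()
    for _ in range(30): s=d/(1+i["k1"]*(s@s))
    return np.array(i["rotation"])@np.r_[s,1]
def at(i,uv,z):
    d=ray(i,uv); p=np.array(i["position"]); return p+d*(z-p[2])/d[2]
E
python3 - <<'E'
from h import *
for n in("top","side"):
    i=r.camera_info(n); print(n,i); cv2.imwrite(f"pics/{n}0.png",r.grab_frame(n)[:,:,::-1])
o=r.get_obs(); print(o)
E
```

```text
top {'fov_y': 46.18737223822006, 'cx': 327.1867396376362, 'cy': 200.3440435823148, 'k1': -0.12683143022573115, 'position': array([0.25021624, 0.03257876, 1.53893316]), 'rotation': array([-2.11480297,  2.14413688, -0.19646263])}
side {'fov_y': 45.89799762950511, 'cx': 320.06969590709434, 'cy': 197.3709254698261, 'k1': 0.03375739604484271, 'position': array([ 0.23814502, -1.06975612,  0.71808284]), 'rotation': array([-2.08571349,  0.22343668, -0.14635255])}
{'clock': 0.1, 'joints': array([-1.39607984,  0.47774369,  0.02236767,  1.55635729, -0.0114794 ,
        1.10930036, -0.08310417]), 'qvel': array([-0.00149027, -0.00125711, -0.00112413, -0.00174853,  0.00065908,
        0.00014328,  0.00130627]), 'tau': array([ 3.94298477e-03, -5.97763610e+01,  1.61327206e+00, -2.81955332e+01,
        1.27439058e-02,  5.06051336e-03, -2.53040776e-05]), 'tcp_pos': array([0.18824812, 0.64765847, 0.23040384]), 'orientation': array([-4.42751674e-01, -3.11015088e+00,  2.63584398e-03]), 'contact_force': array([-0.37304291,  0.68381424,  0.03296645]), 'moment': array([0.05007094, 0.08543981, 0.01603591]), 'gripper_force': 0.0, 'grip_width': 0.08566539304653784}
```

```bash
sed -i 's/np.array(i\["rotation"\])/R.from_rotvec(i["rotation"]).as_matrix()/' h.py
```

```text
(no output)
```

View pics/top0.png

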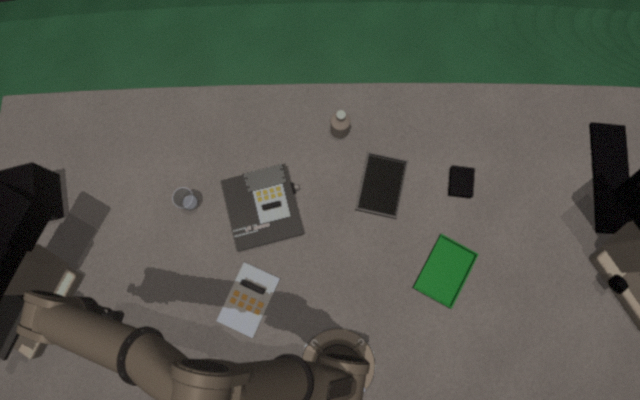

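View pics/side0.png

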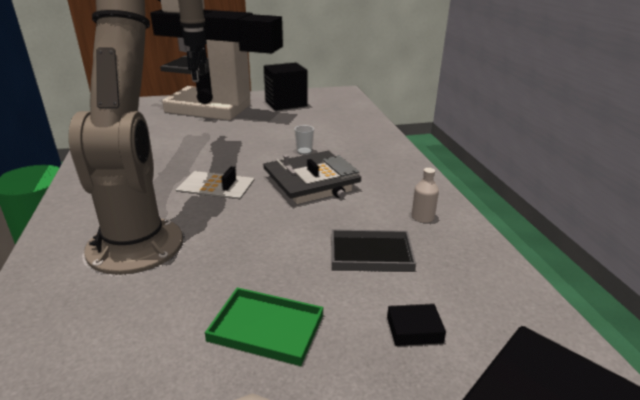

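Top view: stage (262,207) with carrier (270,203), bolt (250,230) and lip (265,178); larger look-alike carrier on the table (247,300); grey tray (382,185), green tray look-alike (445,270); bottle (340,122), black box (461,181), beaker (186,198). The carrier under the lip on the stage and the grey tray fit the description. I'll confirm in an enlarged crop.

```bash
python3 - <<'E'
from h import *
a=cv2.imread("pics/top0.png")
c=cv2.resize(a[155:255,210:310],None,fx=6,fy=6,interpolation=cv2.INTER_CUBIC)
c=cv2.convertScaleAbs(c,alpha=1.5,beta=10)
for k in range(0,100,10):
    cv2.putText(c,str(210+k),(k*6,8),0,.3,(0,255,255)); cv2.putText(c,str(155+k),(0,k*6+4),0,.3,(0,255,255))
    cv2.line(c,(k*6,10),(k*6,16),(0,255,255)); 
cv2.imwrite("pics/c1.png",c)
c=cv2.resize(a[145:225,350:415],None,fx=7,fy=7,interpolation=cv2.INTER_CUBIC)
c=cv2.convertScaleAbs(c,alpha=1.5,beta=10)
for k in range(0,80,10):
    cv2.putText(c,str(350+k),(k*7,8),0,.3,(0,255,255)); cv2.putText(c,str(145+k),(0,k*7+4),0,.3,(0,255,255))
cv2.imwrite("pics/c2.png",c)
E
```

```text
(no output)
```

View pics/c1.png

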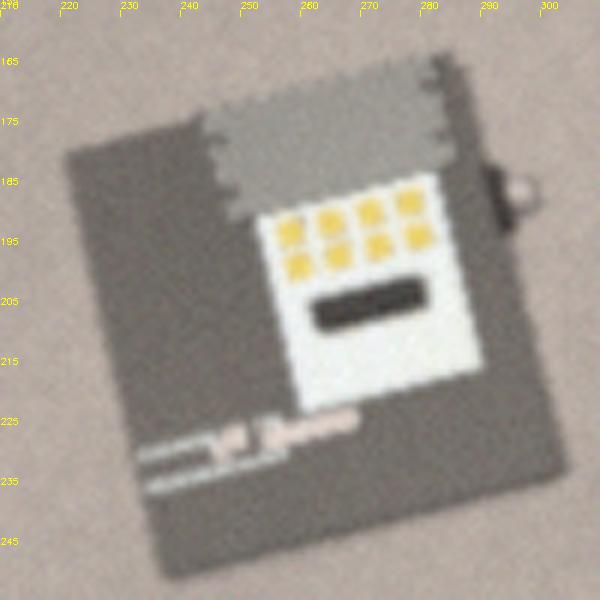

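View pics/c2.png

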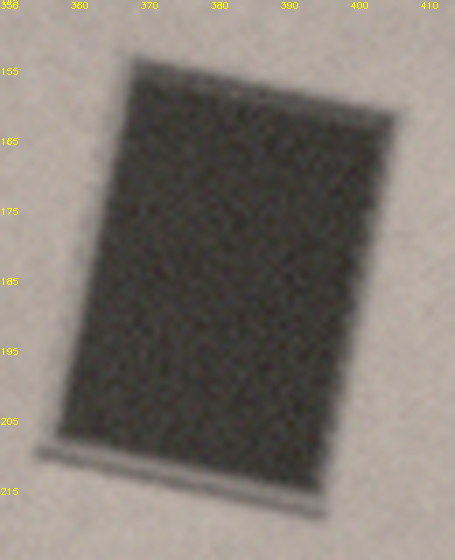

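```bash
cat > fit.py <<'E'
from h import *
from scipy.optimize import least_squares
i=r.camera_info("top")
c1=lambda p:[209.6+p[0]/6,154.6+p[1]/6]
c2=lambda p:[349.6+p[0]/7,144.6+p[1]/7]
def W(x,P): 
    P=np.array(P,float); c,s=np.cos(x[2]),np.sin(x[2]); q=P.copy()
    q[:,0]=x[0]+c*P[:,0]-s*P[:,1]; q[:,1]=x[1]+s*P[:,0]+c*P[:,1]; return q
def fit(P,uv):
    f=lambda x:(proj(i,W(x,P))-uv).ravel()
    g=at(i,np.mean(uv,0),.05); s=least_squares(f,[g[0],g[1],0.1]); print(s.x, s.fun.round(2)); return s.x
S=fit([[.11,.145,.05],[.11,-.075,.05],[-.13,-.075,.05],[-.13,.145,.05]],np.array([c1(p) for p in[(67,153),(450,55),(567,470),(165,578)]]))
C=fit([[-.08,.05,.006+.05],[-.08,-.05,.056],[-.035,0,.092]],np.array([c1(p) for p in[(302,411),(482,366),(370,303)]]))
T=fit([[.1,.07,.025],[.1,-.07,.025],[-.1,-.07,.025],[-.1,.07,.025]],np.array([c2(p) for p in[(133,60),(397,117),(325,517),(38,452)]]))
print("carrier in stage",(R.from_euler('z',-S[2]).apply([*(C-S)[:2],0])),C[2]-S[2])
for p in [(302,411),(482,366)]: print(at(i,c1(p),.056))
k=at(i,c1((230,440)),.092); print("knob",k,R.from_euler('z',-S[2]).apply([*(k[:2]-S[:2]),0]))
E
python3 fit.py
```

```text
[0.52165115 0.20475248 0.25293678] [-0.48  0.13  0.63 -0.87 -0.2   0.35  0.05  0.33]
[0.53643977 0.20889843 0.22675776] [ 0.01  0.31  0.46  0.46 -0.46 -0.77]
[ 0.57348323 -0.15695809 -0.23769665] [-1.46 -1.02  1.62 -0.06  0.33  0.54 -0.47  0.45]
carrier in stage [0.01535559 0.0003132  0.        ] -0.026179021400442343
[0.44824875 0.23966173 0.056     ]
[0.47124042 0.14367206 0.056     ]
knob [0.428708   0.27203894 0.092     ] [-0.07314753  0.08840439  0.        ]
```

```bash
cat >> h.py <<'E'
def go(p,yaw):
    "shift/turn for TCP to p with tool y line along world angle yaw (mod pi)"
    o=r.get_obs(); M=R.from_rotvec(o["orientation"]).as_matrix(); y=M[:,1]
    d=(yaw-np.arctan2(y[1],y[0])+np.pi/2)%np.pi-np.pi/2
    print("t",o["clock"],"tcp",o["tcp_pos"].round(4),"yawerr",round(d,4),"tilt",M[:,2].round(3),"shift",(M.T@(np.array(p)-o["tcp_pos"])).round(4),"spin",round(-d,4),"j",o["joints"].round(2),"F",o["contact_force"].round(1),"w",round(o["grip_width"],4))
E
python3 - <<'E'
from h import *
go([.429,.271,.15],.25)
E
```

```text
t 0.1 tcp [0.1882 0.6477 0.2304] yawerr -1.038 tilt [-0.    -0.002 -1.   ] shift [-0.3363 -0.2944  0.0809] spin 1.038 j [-1.4   0.48  0.02  1.56 -0.01  1.11 -0.08] F [-0.4  0.7  0. ] w 0.0857
```

Call:
play_rows(targets="-1 -0.336 -0.294 0.06 1.038;-1 -0.336 -0.294 0.06 1.038;-1 -0.336 -0.294 0.06 1.038;-1 -0.336 -0.294 0.06 1.038;-1 -0.336 -0.294 0.06 1.038;-1 -0.336 -0.294 0.06 1.038;-1 -0.336 -0.294 0.06 1.038;-1 -0.336 -0.294 0.06 1.038", squeeze=30)

```text
clock: 0.77
tcp_pos: [0.3669, 0.3679, 0.1866]
orientation: [-1.887, -2.511, 0.0]
contact_force: [1.6, -0.1, 0.1]
grip_width: 0.0852
gripper_force: 0.0
```

```bash
python3 - <<'E'
from h import *
go([.429,.271,.15],.25)
E
```

```text
t 0.7667 tcp [0.3669 0.3679 0.1866] yawerr -0.032 tilt [-0. -0. -1.] shift [-0.1104  0.0327  0.0365] spin 0.032 j [-1.16  0.28  0.31  1.99 -0.11  0.89 -0.52] F [ 1.6 -0.1  0.1] w 0.0852
```

Call:
play_rows(targets="-1 -0.1 0.03 0.025 0.03;-1 -0.1 0.03 0.025 0.03;-1 -0.1 0.03 0.025 0.03;-1 -0.1 0.03 0.025 0.03;-1 -0.1 0.03 0.025 0.03;-1 -0.1 0.03 0.025 0.03")

```text
clock: 1.27
tcp_pos: [0.4231, 0.2835, 0.1619]
orientation: [-1.916, -2.489, -0.0]
contact_force: [-0.2, 0.1, 0.5]
grip_width: 0.0852
gripper_force: 0.0
```

```bash
python3 - <<'E'
from h import *
go([.429,.271,.066],.25)
i=r.camera_info("wrist"); a=r.grab_frame("wrist"); print(i)
o=r.get_obs(); S=[.52165,.20475,.253]
a=a[:,:,::-1].copy(); cv2.imwrite("pics/w1raw.png",a)
c,s=np.cos(S[2]),np.sin(S[2])
for P in [[-.073,.088,.092],[-.13,.145,.05],[.045,.064,.0645],[-.065,.05,.056],[-.065,-.05,.056]]:
    w=[S[0]+c*P[0]-s*P[1],S[1]+s*P[0]+c*P[1],P[2]]; u=proj(i,w)[0]; print(P,u.round(1))
    if 0<u[0]<640 and 0<u[1]<400: cv2.drawMarker(a,tuple(int(v) for v in u),(0,0,255),0,14,1)
cv2.imwrite("pics/w1.png",a)
E
```

```text
t 1.2667 tcp [0.4231 0.2835 0.1619] yawerr -0.0087 tilt [-0.  0. -1.] shift [-0.0136  0.0026  0.0959] spin 0.0087 j [-1.    0.3   0.35  2.03 -0.14  0.83 -0.32] F [-0.2  0.1  0.5] w 0.0852
{'fov_y': 68.21702616204595, 'cx': 319.5422002979828, 'cy': 196.4958258457399, 'k1': 0.003877814044701424, 'position': array([0.40372248, 0.35680242, 0.30405839]), 'rotation': array([2.81905224, 0.36658822, 0.05577954])}
[-0.073, 0.088, 0.092] [322.9 224.8]
[-0.13, 0.145, 0.05] [256.1 143.4]
[0.045, 0.064, 0.0645] [455.2 238.5]
[-0.065, 0.05, 0.056] [330.7 247.7]
[-0.065, -0.05, 0.056] [329.1 335.6]
```

View pics/w1.png

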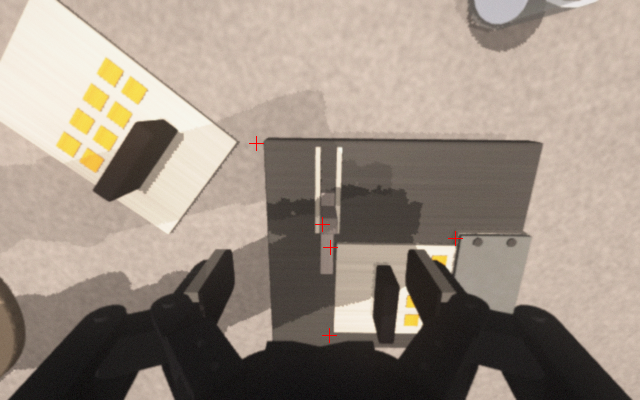

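The wrist view shows the stage corners (265,139)/(541,142), lip corners (457,235)/(529,234), carrier front corners (335,244)/(334,332), and the knob at about (328,206). Predictions are off by only a few px, so I refit using this view.

```bash
cat > fw.py <<'E'
from h import *
from scipy.optimize import least_squares
i={'fov_y': 68.21702616204595, 'cx': 319.5422002979828, 'cy': 196.4958258457399, 'k1': 0.003877814044701424, 'position': [0.40372248, 0.35680242, 0.30405839], 'rotation': [2.81905224, 0.36658822, 0.05577954]}
def W(x,P): 
    P=np.array(P,float); c,s=np.cos(x[2]),np.sin(x[2]); q=P.copy()
    q[:,0]=x[0]+c*P[:,0]-s*P[:,1]; q[:,1]=x[1]+s*P[:,0]+c*P[:,1]; return q
P=[[-.13,.145,.05],[.11,.145,.05],[.045,.064,.0645],[.108,.064,.0645],[-.065,.05,.056],[-.065,-.05,.056]]
uv=np.array([(265,139),(541,142),(457,235),(529,234),(335,244),(334,332)])
s=least_squares(lambda x:(proj(i,W(x,P))-uv).ravel(),[.52,.205,.25],loss="soft_l1")
print(s.x,(proj(i,W(s.x,P))-uv).round(1).tolist())
for b in (0,.006): print(b,proj(i,W(s.x,[[-.074,.082+b,.092],[-.074,.082+b,.06],[-.081,.089+b,.092],[-.067,.075+b,.092]])).round(0).tolist(), W(s.x,[[-.074,.082+b,.092]]))
print(W(s.x,[[-.020,0,.0]]))
a=cv2.imread("pics/w1raw.png")[130:290,250:410]
cv2.imwrite("pics/c3.png",cv2.convertScaleAbs(cv2.resize(a,None,fx=3.7,fy=3.7,interpolation=cv2.INTER_CUBIC),alpha=2))
E
python3 fw.py
```

```text
[0.52354091 0.20890193 0.25141291] [[-5.5, -0.0], [1.1, -1.1], [2.1, -0.0], [1.5, 1.5], [-1.1, 0.2], [-2.2, 0.7]]
0 [[325.0, 228.0], [325.0, 213.0], [316.0, 219.0], [334.0, 236.0]] [[0.43146797 0.26991483 0.092     ]]
0.006 [[326.0, 220.0], [325.0, 207.0], [316.0, 212.0], [334.0, 229.0]] [[0.42997534 0.2757262  0.092     ]]
[[0.50416968 0.20392648 0.        ]]
```

View pics/c3.png

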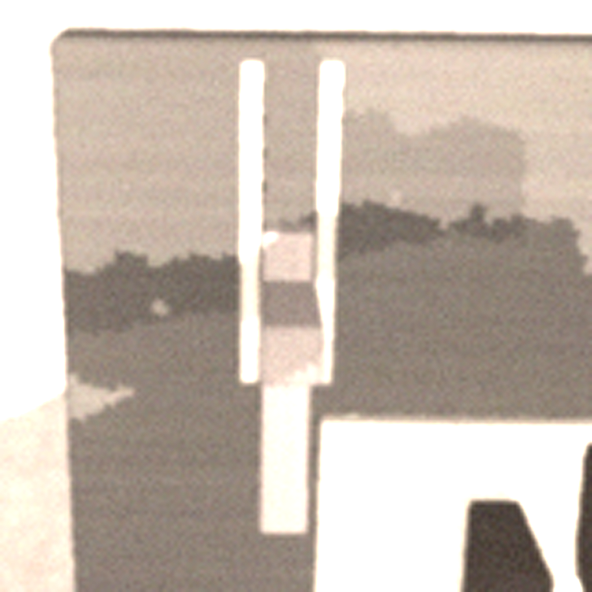

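Knob top is at pixel (328.5,226); I compute it directly.

```bash
cat >> fw.py <<'E'
k=at(i,(328.5,226),.092); print("knob",k); go([k[0],k[1],.068],.252)
E
python3 fw.py | tail -2
```

```text
knob [0.43343015 0.27182054 0.092     ]
t 1.3167 tcp [0.4229 0.284  0.162 ] yawerr -0.008 tilt [-0.     0.001 -1.   ] shift [-0.0146  0.0071  0.094 ] spin 0.008 j [-1.    0.3   0.35  2.03 -0.14  0.83 -0.32] F [ 0.   0.8 -0.2] w 0.0852
```

Call:
play_rows(targets="-1 -0.0146 0.005 0.03 0.008;-1 -0.0146 0.005 0.06 0.008;-1 -0.0146 0.005 0.08 0.008;-1 -0.0146 0.005 0.097 0.008;-1 -0.0146 0.005 0.097 0.008;-1 -0.0146 0.005 0.097 0.008", squeeze=20)

```text
clock: 1.82
tcp_pos: [0.4312, 0.2707, 0.0646]
orientation: [-1.924, -2.483, 0.002]
contact_force: [0.1, -0.7, 0.8]
grip_width: 0.0851
gripper_force: 0.0
```

Call:
play_rows(targets="0 0 0 0 0;0.4 0 0 0 0;1 0 0 0 0;1 0 0 0 0;1 0 0 0 0;1 0 0 0 0;1 0 0 0 0;1 0 0 0 0")

```text
clock: 2.48
tcp_pos: [0.4336, 0.2703, 0.0656]
orientation: [1.927, 2.48, 0.004]
contact_force: [5.0, 0.9, 2.8]
grip_width: 0.0134
gripper_force: 26.5
```

```bash
python3 - <<'E'
from h import *
go([.4334,.2718,.066],.252); print(r.get_obs()["gripper_force"])
E
```

```text
t 2.4833 tcp [0.4336 0.2703 0.0656] yawerr 0.0024 tilt [ 0.003  0.001 -1.   ] shift [ 0.0015  0.0002 -0.0004] spin -0.0024 j [-0.92  0.46  0.3   2.1  -0.23  0.62 -0.22] F [5.  0.9 2.8] w 0.0134
26.479324400424957
```

Call:
play_rows(targets="1 0.006 0.002 0 0;1 0.014 0.002 0 0;1 0.022 0.002 0 0;1 0.03 0.002 0 0;1 0.037 0.002 0 0;1 0.042 0.002 0 0;1 0.045 0.002 0 0;1 0.045 0.002 0 0")

```text
clock: 3.15
tcp_pos: [0.4229, 0.3127, 0.0655]
orientation: [1.928, 2.48, -0.003]
contact_force: [-1.1, -4.5, 11.2]
grip_width: 0.0132
gripper_force: 27.8
```

```bash
python3 - <<'E'
from h import *
go([.4334,.2718,.066],.252)
E
```

```text
t 3.15 tcp [0.4229 0.3127 0.0655] yawerr 0.0027 tilt [-0.001 -0.002 -1.   ] shift [-0.0422  0.0001 -0.0004] spin -0.0027 j [-0.99  0.48  0.3   2.06 -0.23  0.64 -0.29] F [-1.1 -4.5 11.2] w 0.0132
```

Call:
play_rows(targets="1 0.003 0 0 0;1 0.006 0 0 0;1 0.006 0 0 0")

```text
clock: 3.4
tcp_pos: [0.4228, 0.3128, 0.0654]
orientation: [1.931, 2.473, -0.011]
contact_force: [2.1, -18.7, 19.4]
grip_width: 0.0135
gripper_force: 28.7
```

Call:
play_rows(targets="1 -0.006 0 0 0;0.3 -0.006 0 0 0;-1 -0.006 0 0 0;-1 -0.006 0 0 0;-1 -0.006 0 -0.03 0;-1 -0.006 0 -0.07 0;-1 -0.006 0 -0.1 0;-1 -0.006 0 -0.1 0")

```text
clock: 4.07
tcp_pos: [0.4254, 0.3164, 0.1703]
orientation: [1.926, 2.481, 0.014]
contact_force: [0.1, 1.5, -0.0]
grip_width: 0.0854
gripper_force: 0.0
```

```bash
python3 - <<'E'
from h import *
go([.5066,.2035,.14],.2514)
E
```

```text
t 4.0667 tcp [0.4254 0.3164 0.1703] yawerr 0.0011 tilt [ 0.006  0.007 -1.   ] shift [-0.1296  0.0504  0.0301] spin -0.0011 j [-1.05  0.32  0.36  1.99 -0.15  0.85 -0.36] F [ 0.1  1.5 -0. ] w 0.0854
```

Call:
play_rows(targets="0 -0.04 0.015 0 0;0 -0.08 0.03 0 0;0 -0.12 0.046 0 0;0 -0.129 0.05 0.02 0;0 -0.129 0.05 0.02 0;0 -0.129 0.05 0.02 0;0 -0.129 0.05 0.02 0")

```text
clock: 4.65
tcp_pos: [0.5025, 0.2024, 0.1445]
orientation: [-1.925, -2.482, 0.001]
contact_force: [-0.8, -0.3, 0.2]
grip_width: 0.0427
gripper_force: 0.0
```

```bash
python3 - <<'E'
from h import *
from fit import W
go([.5066,.2035,.062],.2514)
i=r.camera_info("wrist"); a=r.grab_frame("wrist")[:,:,::-1].copy(); print(i)
P=[[-.013,.03,.092],[-.013,-.03,.092],[-.027,.03,.092],[-.027,-.03,.092],[-.065,.05,.056],[-.065,-.05,.056],[.045,.064,.0645],[.045,-.064,.0645]]
for u in proj(i,W([.526,.2085,.2514],P)): cv2.drawMarker(a,(int(u[0]),int(u[1])),(0,0,255),0,10,1)
cv2.imwrite("pics/w2.png",a)
E
```

```text
[0.52165115 0.20475248 0.25293678] [-0.48  0.13  0.63 -0.87 -0.2   0.35  0.05  0.33]
[0.53643977 0.20889843 0.22675776] [ 0.01  0.31  0.46  0.46 -0.46 -0.77]
[ 0.57348323 -0.15695809 -0.23769665] [-1.46 -1.02  1.62 -0.06  0.33  0.54 -0.47  0.45]
carrier in stage [0.01535559 0.0003132  0.        ] -0.026179021400442343
[0.44824875 0.23966173 0.056     ]
[0.47124042 0.14367206 0.056     ]
knob [0.428708   0.27203894 0.092     ] [-0.07314753  0.08840439  0.        ]
t 4.65 tcp [0.5025 0.2024 0.1445] yawerr -0.0001 tilt [-0.001  0.    -1.   ] shift [0.     0.0044 0.0825] spin 0.0001 j [-0.81  0.38  0.39  1.98 -0.2   0.82 -0.06] F [-0.8 -0.3  0.2] w 0.0427
{'fov_y': 68.21702616204595, 'cx': 319.5422002979828, 'cy': 196.4958258457399, 'k1': 0.003877814044701424, 'position': array([0.48375729, 0.2759515 , 0.28673215]), 'rotation': array([2.82001572, 0.35662039, 0.05290673])}
```

View pics/w2.png

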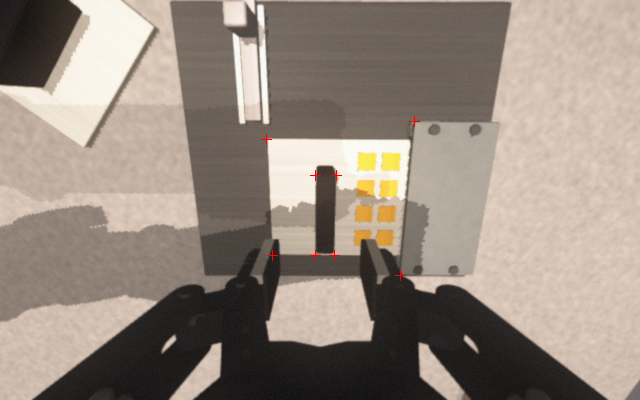

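The bolt reads open: its bar end is at (253,122), clear of the carrier's front-left corner (268,139). The grip bar (325,210) matches the prediction, so I descend.

Call:
play_rows(targets="0 0 0.0045 0.03 0;0 0 0.0045 0.06 0;0 0 0.0045 0.078 0;0 0 0.0045 0.081 0;0 0 0.0045 0.081 0", squeeze=20)

```text
clock: 5.12
tcp_pos: [0.5066, 0.2033, 0.0634]
orientation: [-1.924, -2.482, 0.002]
contact_force: [0.1, 0.3, 0.5]
grip_width: 0.0425
gripper_force: 0.0
```

Call:
play_rows(targets="0.3 0 0 0 0;0.5 0 0 0 0;0.7 0 0 0 0;1 0 0 0 0;1 0 0 0 0;1 0 0 0 0")

```text
clock: 5.62
tcp_pos: [0.5083, 0.203, 0.0654]
orientation: [1.927, 2.481, 0.003]
contact_force: [-3.3, 0.4, 8.0]
grip_width: 0.0135
gripper_force: 21.3
```

```bash
python3 - <<'E'
from h import *
go([.5066,.2035,.062],.2514);print(r.get_obs()["moment"],r.get_obs()["gripper_force"])
E
```

```text
t 5.6167 tcp [0.5083 0.203  0.0654] yawerr 0.0012 tilt [ 0.001  0.002 -1.   ] shift [ 0.0009 -0.0015  0.0034] spin -0.0012 j [-0.76  0.51  0.34  2.01 -0.27  0.66  0.01] F [-3.3  0.4  8. ] w 0.0135
[-0.07507592  0.5466928  -0.0368806 ] 21.293749809265137
```

Call:
play_rows(targets="1 0 0 -0.001 0;1 0 0 -0.001 0;1 0 -0.004 -0.001 0;1 0 -0.01 -0.001 0", squeeze=40)

```text
clock: 5.95
tcp_pos: [0.4992, 0.2002, 0.0654]
orientation: [1.927, 2.479, 0.004]
contact_force: [3.3, 1.2, 1.6]
grip_width: 0.0133
gripper_force: 39.9
```

Call:
play_rows(targets="1 0 -0.01 0 0;1 0 -0.02 0 0;1 0 -0.03 0 0;1 0 -0.04 0 0;1 0 -0.05 0 0")

```text
clock: 6.37
tcp_pos: [0.4493, 0.1875, 0.0654]
orientation: [1.927, 2.48, 0.003]
contact_force: [4.2, 0.4, 5.2]
grip_width: 0.0129
gripper_force: 40.3
```

```bash
python3 - <<'E'
from h import *
go([.4292,.1835,.0655],.2514)
E
```

```text
t 6.3667 tcp [0.4493 0.1875 0.0654] yawerr 0.0014 tilt [ 0.002  0.001 -1.   ] shift [ 0.0011 -0.0204 -0.0001] spin -0.0014 j [-0.81  0.43  0.35  2.15 -0.26  0.59 -0.03] F [4.2 0.4 5.2] w 0.0129
```

Call:
play_rows(targets="1 0 -0.01 0 0;1 0 -0.019 0 0;1 0 -0.019 0 0;1 0 -0.019 0 0")

```text
clock: 6.7
tcp_pos: [0.4295, 0.1826, 0.0654]
orientation: [-1.926, -2.48, 0.001]
contact_force: [-1.6, -0.4, 14.5]
grip_width: 0.0135
gripper_force: 41.7
```

```bash
python3 - <<'E'
from h import *
go([.4292,.1835,.0655],.2514)
i=r.camera_info("top"); a=r.grab_frame("top")[:,:,::-1]
b=cv2.resize(a[155:255,210:310],None,fx=4,fy=4,interpolation=cv2.INTER_CUBIC)
w=r.grab_frame("wrist")[:,:,::-1]
print(r.camera_info("wrist"))
cv2.imwrite("pics/d1.png",np.hstack([cv2.convertScaleAbs(b,alpha=1.4),w[:,240:]]))
E
```

```text
t 6.7 tcp [0.4295 0.1826 0.0654] yawerr 0.0011 tilt [-0.001  0.    -1.   ] shift [ 0.001  -0.0001 -0.0001] spin -0.0011 j [-0.82  0.41  0.35  2.19 -0.25  0.58 -0.04] F [-1.6 -0.4 14.5] w 0.0135
{'fov_y': 68.21702616204595, 'cx': 319.5422002979828, 'cy': 196.4958258457399, 'k1': 0.003877814044701424, 'position': array([0.41099556, 0.25609015, 0.20757171]), 'rotation': array([2.82041937, 0.3548212 , 0.05184712])}
```

View pics/d1.png

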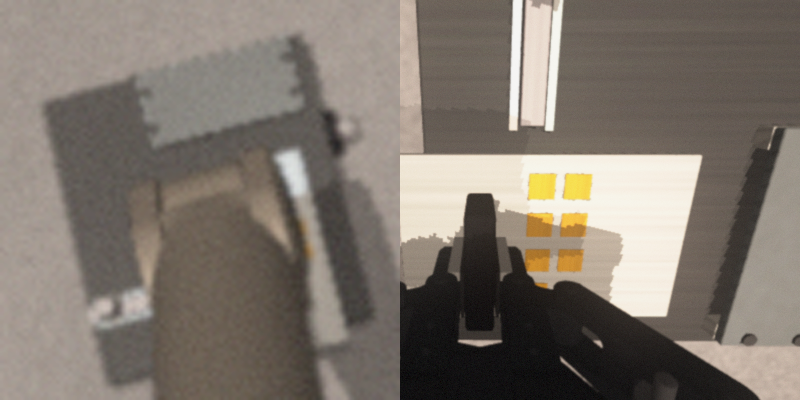

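The carrier's rear edge (700,155 in the right half) is well clear of the lip's front edge, and the carrier lies flat. Lifting now.

Call:
play_rows(targets="1 0 0 -0.005 0;1 0 0 -0.015 0;1 0 0 -0.035 0;1 0 0 -0.065 0;1 0 0 -0.1 0;1 0 0 -0.13 0;1 0 0 -0.15 0;1 0 0 -0.15 0", squeeze=60)

```text
clock: 7.47
tcp_pos: [0.4316, 0.183, 0.2182]
orientation: [1.927, 2.481, 0.007]
contact_force: [0.0, -0.1, -3.4]
grip_width: 0.013
gripper_force: 59.0
```

```bash
python3 - <<'E'
from h import *
go([.535,-.02,.215],-.238)
E
```

```text
t 7.4667 tcp [0.4316 0.183  0.2182] yawerr -0.4878 tilt [ 0.003  0.003 -1.   ] shift [-0.2223  0.05    0.0029] spin 0.4878 j [-0.93  0.15  0.45  2.07 -0.08  0.93 -0.19] F [ 0.  -0.1 -3.4] w 0.013
```

Call:
play_rows(targets="1 -0.015 0.004 0 0.06;1 -0.045 0.01 0 0.13;1 -0.08 0.018 0 0.2;1 -0.115 0.026 0 0.27;1 -0.15 0.034 0 0.34;1 -0.185 0.042 0 0.41;1 -0.21 0.048 0 0.46;1 -0.222 0.05 0 0.488")

```text
clock: 8.13
tcp_pos: [0.5335, -0.0249, 0.2131]
orientation: [2.478, 1.931, -0.007]
contact_force: [0.3, -1.3, -4.3]
grip_width: 0.013
gripper_force: 59.0
```

Call:
play_rows(targets="1 0 0 0 0;1 0 0 0 0;1 0 0 0 0")

```text
clock: 8.38
tcp_pos: [0.5329, -0.0187, 0.2136]
orientation: [-2.466, -1.943, 0.004]
contact_force: [0.6, 0.1, -3.7]
grip_width: 0.0131
gripper_force: 59.0
```

```bash
sed -i 's/^S=fit/if __name__!="__main__": raise SystemExit\nS=fit/' fit.py; python3 - <<'E'
from h import *
def W(x,P): return R.from_euler('z',x[2]).apply(P)+[x[0],x[1],0]
go([.535,-.02,.215],-.238)
i=r.camera_info("wrist"); a=r.grab_frame("wrist")[:,:,::-1].copy(); print(i)
P=np.array([[.1,.07,.025],[.1,-.07,.025],[-.1,-.07,.025],[-.1,.07,.025]])
u=proj(i,W([.577,-.153,-.238],P)); print(u)
for v in u: cv2.drawMarker(a,(int(v[0]),int(v[1])),(0,0,255),0,10,1)
cv2.imwrite("pics/w3.png",a)
E
```

```text
t 8.3833 tcp [ 0.5329 -0.0187  0.2136] yawerr -0.0017 tilt [-0.003  0.    -1.   ] shift [-0.0008  0.0023 -0.0014] spin 0.0017 j [-0.6   0.3   0.64  1.94 -0.22  0.97 -0.1 ] F [ 0.6  0.1 -3.7] w 0.0131
{'fov_y': 68.21702616204595, 'cx': 319.5422002979828, 'cy': 196.4958258457399, 'k1': 0.003877814044701424, 'position': array([0.55114686, 0.05508441, 0.35572393]), 'rotation': array([ 2.82228174, -0.33460216, -0.05500192])}
[[466.09406007 215.46240711]
 [450.5383012  313.69682928]
 [300.63161329 313.12255166]
 [298.60004818 215.02928938]]
```

View pics/w3.png

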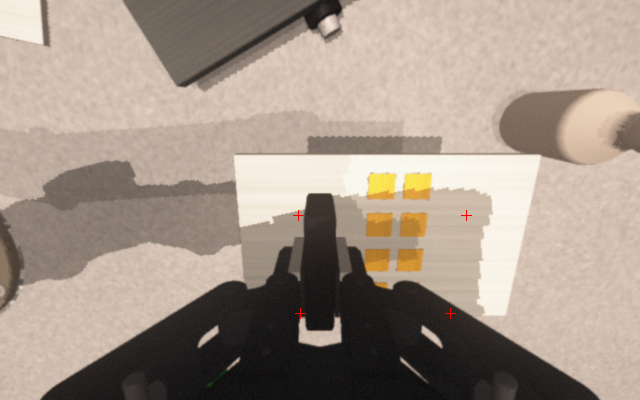

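Here the carrier hides the tray, and the bottle (600,125) stays clear on the right. I'll refine the tray pose by segmenting its dark floor in the earlier top and side pictures.

```bash
python3 - <<'E'
from h import *
from scipy.optimize import least_squares
def W(x,P): return R.from_euler('z',x[2]).apply(P)+[x[0],x[1],0]
corn=lambda z,a,b:np.array([[a,b,z],[a,-b,z],[-a,-b,z],[-a,b,z]])
def mask(n,seed,roi):
    g=cv2.GaussianBlur(cv2.imread(f"pics/{n}0.png",0),(3,3),0); u0,v0,u1,v1=roi
    G=cv2.resize(g[v0:v1,u0:u1],None,fx=4,fy=4,interpolation=cv2.INTER_CUBIC)
    f=np.median(g[seed[1]-3:seed[1]+4,seed[0]-3:seed[0]+4]); edge=np.median(g[v0:v1,u0])
    m=(G<f+(edge-f)*.35).astype(np.uint8)
    _,l=cv2.connectedComponents(m); m=(l==l[(seed[1]-v0)*4,(seed[0]-u0)*4])
    print(n,f,edge,m.sum()/16); return m,roi
def render(i,x,roi,sh):
    # visible dark floor: floor polygon minus wall inner faces
    u0,v0,u1,v1=roi; f=lambda P:np.round(((proj(i,W(x,P))-[u0,v0])*4+1.5)*16).astype(np.int32)
    m=np.zeros(sh,np.uint8); cv2.fillConvexPoly(m,f(corn(.005,.095,.065)),1,shift=4)
    o=np.zeros(sh,np.uint8); cv2.fillConvexPoly(o,f(corn(.025,.095,.065)),1,shift=4)
    return m&o
from scipy.optimize import minimize
M={n:mask(n,s,q) for n,s,q in(("top",(382,185),(345,140,420,230)),("side",(372,249),(315,220,425,280)))}
for sel in(["top"],["side"],["top","side"]):
    c=lambda x:sum(1-(render(I,x,q,m.shape)&m).sum()/max(1,(render(I,x,q,m.shape)|m).sum()) for n,I,(m,q) in((n,r.camera_info(n),M[n]) for n in sel))
    s=minimize(c,[.575,-.155,-.24],method="Nelder-Mead",options=dict(initial_simplex=[[.575,-.155,-.24],[.583,-.155,-.24],[.575,-.147,-.24],[.575,-.155,-.2]],maxiter=120))
    print(sel,s.x.round(4),round(s.fun,3))
E
```

```text
top 31.0 107.0 2044.8125
side 23.0 139.0 2237.625
['top'] [ 0.5798 -0.1601 -0.2346] 0.038
['side'] [ 0.5854 -0.1576 -0.2461] 0.184
['top', 'side'] [ 0.581  -0.1579 -0.2335] 0.25
```

```bash
python3 - <<'E'
from h import *
go([.549,-.149,.08],-.237)
E
```

```text
t 8.4333 tcp [ 0.5332 -0.0184  0.2139] yawerr -0.0014 tilt [-0.003  0.001 -1.   ] shift [-0.1234  0.0462  0.1338] spin 0.0014 j [-0.6   0.3   0.64  1.94 -0.22  0.97 -0.1 ] F [ 0.8  0.2 -2.9] w 0.0132
```

Call:
play_rows(targets="1 -0.02 0.008 0 0;1 -0.055 0.02 0 0;1 -0.09 0.034 0.02 0;1 -0.115 0.043 0.05 0;1 -0.123 0.046 0.085 0;1 -0.123 0.046 0.115 0;1 -0.123 0.046 0.13 0;1 -0.123 0.046 0.13 0")

```text
clock: 9.1
tcp_pos: [0.5472, -0.1479, 0.081]
orientation: [-2.462, -1.941, 0.008]
contact_force: [-0.6, 0.3, -3.1]
grip_width: 0.0129
gripper_force: 59.2
```

Call:
play_rows(targets="1 0 0 0 0;1 0 0 0 0;1 0 0 0 0")

```text
clock: 9.35
tcp_pos: [0.5515, -0.1499, 0.0866]
orientation: [2.467, 1.942, 0.004]
contact_force: [-0.2, 0.1, -4.1]
grip_width: 0.0129
gripper_force: 59.2
```

```bash
python3 - <<'E'
from h import *
def W(x,P): return R.from_euler('z',x[2]).apply(P)+[x[0],x[1],0]
go([.549,-.149,.035],-.237)
i=r.camera_info("wrist"); a=r.grab_frame("wrist")[:,:,::-1].copy()
P=np.array([[.1,.07,.025],[.1,-.07,.025],[-.1,-.07,.025],[-.1,.07,.025]])
u=proj(i,W([.583,-.157,-.237],P)); print(u)
for v in u: cv2.drawMarker(a,(int(v[0]),int(v[1])),(0,0,255),0,10,1)
cv2.imwrite("pics/w4.png",a)
E
```

```text
t 9.35 tcp [ 0.5515 -0.1499  0.0866] yawerr -0.0002 tilt [ 0.003 -0.    -1.   ] shift [ 0.0003 -0.0028  0.0516] spin 0.0002 j [-0.27  0.55  0.56  1.96 -0.42  0.75  0.3 ] F [-0.2  0.1 -4.1] w 0.0129
[[518.29901906 113.22688471]
 [483.62188675 293.90737449]
 [234.97249997 294.30830441]
 [217.1057055  113.33908325]]
```

View pics/w4.png

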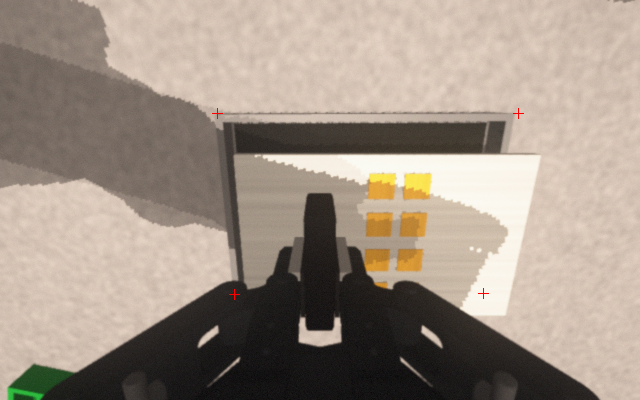

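Tray's left rim corners are at (218,114) and (517,114), matching the fit to within a pixel or two. The carrier is over the tray, so I lower it.

Call:
play_rows(targets="1 0 -0.003 0.012 0;1 0 -0.003 0.028 0;1 0 -0.003 0.042 0;1 0 -0.003 0.05 0;1 0 -0.003 0.054 0;1 0 -0.003 0.054 0;1 0 -0.003 0.054 0;1 0 -0.003 0.054 0")

```text
clock: 10.07
tcp_pos: [0.548, -0.1499, 0.0318]
orientation: [2.469, 1.941, 0.002]
contact_force: [-0.2, -0.5, -2.4]
grip_width: 0.0133
gripper_force: 59.1
```

```bash
python3 - <<'E'
from h import *
go([.549,-.149,.021],-.237)
E
```

```text
t 10.0667 tcp [ 0.548  -0.1499  0.0318] yawerr 0.0011 tilt [ 0.002 -0.    -1.   ] shift [0.0011 0.0007 0.0108] spin -0.0011 j [-0.22  0.62  0.5   1.98 -0.48  0.65  0.35] F [-0.2 -0.5 -2.4] w 0.0133
```

Call:
play_rows(targets="1 0 0 0.002 0;1 0 0 0.004 0;1 0 0 0.006 0;1 0 0 0.008 0;1 0 0 0.009 0;1 0 0 0.01 0;1 0 0 0.01 0")

```text
clock: 10.65
tcp_pos: [0.5472, -0.1496, 0.0207]
orientation: [-2.469, -1.942, 0.0]
contact_force: [0.1, 1.3, -2.3]
grip_width: 0.0129
gripper_force: 59.3
```

Call:
play_rows(targets="1 0 0 0.0005 0;1 0 0 0.001 0;1 0 0 0.0015 0;1 0 0 0.002 0;1 0 0 0.002 0")

```text
clock: 11.07
tcp_pos: [0.5473, -0.1497, 0.0205]
orientation: [-2.469, -1.941, -0.002]
contact_force: [-7.1, 3.2, 15.6]
grip_width: 0.0125
gripper_force: 62.1
```

Floor contact confirmed (Fz changed from -2 to +16 N). I relieve the load and release with limited opening, since the tray wall is near the front finger.

Call:
play_rows(targets="1 0 0 -0.0015 0;1 0 0 -0.0015 0;0.6 0 0 -0.0015 0;0.4 0 0 -0.0015 0;0.2 0 0 -0.0015 0;0.1 0 0 -0.0015 0;0.1 0 0 -0.0015 0", squeeze=20)

```text
clock: 11.65
tcp_pos: [0.5474, -0.1497, 0.0204]
orientation: [2.469, 1.942, 0.0]
contact_force: [-0.4, -0.0, 0.5]
grip_width: 0.0387
gripper_force: 0.0
```

Call:
play_rows(targets="0.1 0 0 -0.01 0;0.1 0 0 -0.03 0;0.1 0 0 -0.06 0;0.1 0 0 -0.1 0;0.1 0 0 -0.14 0;0.1 0 0 -0.16 0;0.1 0 0 -0.16 0;0.1 0 0 -0.16 0")

```text
clock: 12.32
tcp_pos: [0.548, -0.1497, 0.1821]
orientation: [2.468, 1.941, 0.004]
contact_force: [0.6, 0.3, -1.2]
grip_width: 0.0387
gripper_force: 0.0
```

```bash
python3 - <<'E'
from h import *
def W(x,P): return R.from_euler('z',x[2]).apply(P)+[x[0],x[1],0]
go([.549,-.149,.2],-.237)
i=r.camera_info("wrist"); a=r.grab_frame("wrist"); cv2.imwrite("pics/w5.png",a[:,:,::-1])
t=r.grab_frame("top"); cv2.imwrite("pics/top5.png",t[:,:,::-1]); j=r.camera_info("top")
g=cv2.cvtColor(a,cv2.COLOR_RGB2GRAY); T=[.583,-.157,-.237]
# sample brightness along tray-frame profiles at plate height if flat (z=.011)
for nm,k,vals,oth in(("x",0,np.arange(-.1,.101,.005),.035),("y+",1,np.arange(0,.081,.005),.06)):
    P=np.zeros((len(vals),3)); P[:,k]=vals; P[:,1-k]=oth; P[:,2]=.011
    u=proj(i,W(T,P)).round().astype(int)
    print(nm,[(int(v*1000),int(g[y,x])) if 0<=x<640 and 0<=y<400 else None for v,(x,y) in zip(vals,u)])
E
```

```text
t 12.3167 tcp [ 0.548  -0.1497  0.1821] yawerr 0.001 tilt [ 0.003  0.    -1.   ] shift [ 0.0009  0.0008 -0.0179] spin -0.001 j [-0.35  0.41  0.65  1.9  -0.31  0.93  0.21] F [ 0.6  0.3 -1.2] w 0.0387
x [(-100, 83), (-95, 90), (-90, 52), (-84, 51), (-79, 155), (-74, 170), (-69, 173), (-64, 178), (-59, 200), (-54, 220), (-49, 245), (-44, 249), (-39, 249), (-34, 249), (-29, 249), (-24, 253), (-19, 253), (-14, 253), (-9, 237), (-4, 232), (0, 230), (5, 253), (10, 230), (15, 232), (20, 228), (25, 253), (30, 253), (35, 253), (40, 253), (45, 253), (50, 252), (55, 252), (60, 252), (65, 252), (70, 252), (75, 252), (80, 80), (85, 76), (90, 141), (95, 87), (100, 185)]
y+ [(0, 213), (5, 217), (10, 209), (15, 215), (20, 253), (25, 253), (30, 252), (35, 252), (40, 252), (45, 253), (50, 242), (55, 77), (60, 74), (65, 181), (70, 187), (75, 214), (80, 220)]
```

The plate spans x -81 to +79 mm and its left edge is at y = +51 mm in the tray frame, as expected for a carrier lying flat and centred on the floor. Handing in.

```bash
python3 -c "
from bench import r
print(r.hand_in())"
```

```text
the job is handed in; nothing more can be done
None
```

The job is handed in at about 12 s: the bolt is open against its end stop, the carrier was drawn clear of the lip before lifting and now lies flat and centred in the grey tray, released; I did not re-check the bottle, box and beaker at the end, but the arm kept clear of all three.

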